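# Hold a basket of sanded guitar bridges over the downdraft

## Robot

A 6-joint arm with a two-finger parallel gripper is mounted at the origin on the work surface. World frame = base frame: x ahead of the robot, y to its left, z up, the work surface at z = 0. Lengths are in m, angles in rad, forces in N, time in s.
With the tool pointing down it reaches from about 0.2 to 0.875 m from the base axis. Payload 3.4 kg.
Tool frame: the origin (TCP) lies between the finger pads; the fingertips stand 25 mm ahead of it and the grasp point (between the pads) lies 6 mm ahead of it (r.nose_length is the z of the fingertips in the tool frame, in m); z points along the fingers, x is the direction in which the jaws open and shut, and the axes are right-handed (so a half turn about z gives the same grasp; the last joint's range is limited). The gripper opens to 94 mm and grips with 3 to 60 N. Pads are 16 mm wide; open, the fingers measure 119 mm over their backs; the gripper's body (75 mm by 177 mm) begins 78 mm behind the grasp point.
Start: joints at [1.119, 0.276, 1.505, -0, 1.361, -0.121], TCP at [0.187, 0.544, 0.23] pointing down, gripper open.
Joint ranges: [-2.89, 2.89], [-0.75, 2.08], [0.22, 2.7], [-1.18, 4.32], [0.11, 2.71], [-2.7, 2.7]. Speed limits (rad/s): [2.57, 2.57, 3.14, 3.14, 3.14, 3.14].

## Interface

Orientations are given as a unit quaternion [w, x, y, z].
In Python, from plant import r, gripper_to, inverse_kinematics, vision, models, telemetry gives the robot as it stands. Calls block until the motion is done:
- r.move_to(position, orientation): joint-space move of the TCP to a pose.
- r.move_l(position, rot=None, vel=0.15, guard=None): straight line of the TCP; rot=None keeps the orientation; vel is the mean speed in m/s. With guard (N) it stops when the force on the tool has changed by that much, and returns True; else False.
- r.movej(angles): joint-space move.
- gripper_to(opening, f_grip=None): finger opening in m; f_grip is the grip in N (None keeps the last); returns when the fingers have stopped.
- r.hold(seconds).
- inverse_kinematics(position, orientation): joint angles nearest the present ones, or None.
- vision.snapshot(name): name is "side" or "top" or "wrist"; returns the picture (384x512x3 uint8, red, green, blue); there is no depth.
- vision.get_calibration(name): a dict with "fx", "fy", "cx", "cy" (pixels), "position" and "orientation" of the camera in the world. Camera axes: x right, y down, z forward; pixel columns grow to the right and rows downward; lengths in m; the calibration is good to about 2 mm. A picture is of the moment at which its call begins: read the wrist's pose just before it. get_calibration takes no time and is no camera call; for the wrist camera it gives the pose at the moment of the call.
A pose or a line that the arm cannot do raises r.PlanningError and nothing moves.
- r.sign_off(): hands the job in, once; it reports no verdict.
Trained networks look in the newest picture that a camera, given by its name, has taken for a name from the list of things; names that differ only in an ending like _2 or _b are one class to them, and where a whole thing is asked for, a point or a joint stands for the part that bears it (a point fixed in the world has none). Each returns a list of dicts, best first, with "score" (0 to 1); they miss things now and then, are a little off and sometimes report something else, mostly with a low value. They report only what shows in the picture. A call takes as long as a camera call. They do not tell look-alikes from the thing itself.
- models.boxes_of(thing, camera): "at" ([x, y, z] in m, in world coordinates, good to about 4 mm: the middle of the surface that is visible of it).
- models.regions_of(thing, camera): "pixels" (384x512 bool, what is visible of it).
- models.mark_of(thing, camera): "at" ([x, y, z] in m, in world coordinates, good to about 4 mm: a listed point, or the origin of a listed thing).
Readings, each from a call of its own:
- telemetry.current_t(): time.
- telemetry.current_joints(): joint angles.
- telemetry.current_dq(): joint speeds.
- telemetry.current_joint_efforts(): joint torques, N m.
- telemetry.current_ee_pos(): TCP position.
- telemetry.current_tool_rot(): TCP orientation.
- telemetry.current_wrist_force(): force on the tool from outside, world axes, zero at the start.
- telemetry.current_torque(): the same for the moment, N m.
- telemetry.current_opening(): finger opening in m.
Only numpy, scipy, OpenCV 4.12 (cv2) and the standard library are available. Lean on these libraries where they do the work, as an engineer would, in place of code of your own. Each camera call takes 0.05 s, during which the arm holds its last target. There are 200 camera calls.

## Task

Start the dust extraction by pressing the green START button on the grey starter box fully down and letting it go; do not press the red STOP. Then pick up the wire basket of freshly sanded guitar bridges by its handle, keeping it upright so no bridge spills, and bring it over the middle of the downdraft grille so the dust can be blown off through the mesh. Finish while holding it there, level and still, with its bottom 10 to 15 cm above the grille; keep gripping it, and leave the sander, glue bottle and sanding block where they are.

Things in the scene. Friction and masses are not known exactly. Their poses are not given: they have to be found in the camera images.
- basket: Loose steel wire-mesh basket, open on top, 200 long (x) x 140 wide (y) x 50 mm high, walls 3 mm, mesh floor 4 mm, 0.4 kg loaded, standing on the bench left or right of the grille. A rigid wire arch (does not swing) rises from its two short ends to a straight orange grip over the middle. Origin: centre of its underside; z up, x along the length and the grip.
- basket_grip (a point): Centre of the orange plastic grip of the basket's handle, 120 mm above the middle of the basket's underside. The grip is a rounded bar 100 mm long (along the basket's x), 16 mm wide (y), 20 mm high (z), free on both sides and below down to the bridges; axes as the basket's.
- bridge_a: One of three alike dark rosewood guitar bridges lying loose, flat and side by side on the basket's mesh floor (their long sides along the basket's x, 42 mm apart): 150 long (x) x 34 wide (y), 9 mm thick in the middle and 5 mm at the wings, about 35 g. Origin at the centre of its underside.
- bridge_b: Another of three alike dark rosewood guitar bridges lying loose, flat and side by side on the basket's mesh floor (their long sides along the basket's x, 42 mm apart): 150 long (x) x 34 wide (y), 9 mm thick in the middle and 5 mm at the wings, about 35 g. Origin at the centre of its underside.
- bridge_c: The third of three alike dark rosewood guitar bridges lying loose, flat and side by side on the basket's mesh floor (their long sides along the basket's x, 42 mm apart): 150 long (x) x 34 wide (y), 9 mm thick in the middle and 5 mm at the wings, about 35 g. Origin at the centre of its underside.
- grille_center (a point): Centre of the top face of the downdraft grille, a square steel bar grating 300 x 300 mm in an aluminium frame let into the bench; its top stands 6 mm above the bench. The grille is fixed; z up.
- start_top (a point): Centre of the top of the green START push button (28 mm across), 78 mm above the bench when out; moves with it. Pressed straight down. It sits on the starter box, a fixed grey enclosure 85 x 135 x 56 mm with the buttons on top, on the other side of the grille from the basket; STOP is 62 mm away.
- start (a joint): Travel of the START button, m: 0 out, 0.006 fully down. A spring brings it back; it moves from about 1.5 N and is fully down at 5 N.
- stop_top (a point): Centre of the top face of the red STOP push button (34 mm across) on the same box, at the same height. Not to be pressed.
- stop (a joint): Travel of the STOP button, m: 0 out, 0.006 fully down.
- sander: Cordless round palm sander standing on its pad: grey and black, pad 125 mm across, 139 mm tall, battery sticking out 81 mm along its x, 0.9 kg. At the far side of the bench. Leave alone. Origin at the centre of its underside.
- glue: White glue bottle with orange cap, 58 mm across, 155 mm tall, 0.26 kg. Leave alone. Origin at the centre of its underside.
- block: Cork sanding block with rubber sole, 65 x 110 x 33 mm. Leave alone. Origin at the centre of its underside.
Mind the look-alikes: they are no part of the job. What is shaped like the bridge_b but pink is not meant.

How it is judged:
On the way, in this order (a step that is already met when the one before it is completed fails the run):
1. the green START button is pressed fully down (at least 5 of its 6 mm), the basket still standing on the bench (value of joint start above 0.005 m and height (world z) of basket below 0.01 m), for 0.05 s.
2. START is let go and springs back (within 1.5 mm of out), the basket still standing on the bench (value of joint start below 0.0015 m and height (world z) of basket below 0.01 m), for 0.1 s.
3. the basket hangs in the gripper, at least 40 mm clear of the bench and upright, with all bridges in it (height (world z) of basket above 0.04 m and angle between basket's own z axis and vertical below 0.25 rad and contact force between basket and the fingers above 1 N and distance between each of bridge_a, bridge_b, bridge_c and basket below 0.085 m), for 0.2 s.
At the end, for the whole second after the job is handed in: Basket held by the fingers, underside 85-165 mm above the grille, centre within 50 mm of the grille's, level within 0.1 rad, still (0.02 m/s, 0.15 rad/s), all bridges at rest within 85 mm of its origin; both buttons out; sander, glue bottle and block within 20 mm of their places (horizontal distance between basket and grille_center below 0.05 m and z of basket in the frame of grille_center between 0.085 and 0.165 m and angle between basket's own z axis and vertical below 0.1 rad and linear speed of basket below 0.02 m/s and angular speed of basket below 0.15 rad/s and contact force between basket and the fingers above 1 N and distance between each of bridge_a, bridge_b, bridge_c and basket below 0.085 m and linear speed of each of bridge_a, bridge_b, bridge_c below 0.03 m/s and value of joint each of start, stop below 0.0015 m and distance of each of sander, glue, block from where it was at the start of the episode below 0.02 m); the arm keeps its last pose, push and grip.
It fails at once if the red STOP button is pressed (more than 3 mm) (value of joint stop above 0.003 m).
It fails at once if the basket is tipped more than 0.3 rad (17 degrees) (angle between basket's own z axis and vertical above 0.3 rad).
It fails at once if a bridge is spilled out of the basket (more than 120 mm from its origin) (distance between any of bridge_a, bridge_b, bridge_c and basket above 0.12 m).
It fails at once if the sander, glue bottle or sanding block is shifted by more than 20 mm (distance of any of sander, glue, block from where it was at the start of the episode above 0.02 m).
It also fails if it takes over 58 s, if anything falls off the work surface, if the arm or the gripper's body presses on something with over 40 N, if the wrist force passes 120 N, or if a joint passes its speed limit or range.

## Working session

There is one attempt and no reset: what is moved stays moved. The work goes in short steps, each a Python script; the robot and the scene stay as the last script left them, time stands still between calls to the robot, and variables do not carry over. Pictures are saved under pics/ and viewed, about 8 in all and at most 12, crops included, and the job is handed in when it is done.

```bash
ls; mkdir -p pics; python3 - <<'E'
from plant import r, vision, models, telemetry
import cv2
for c in ("top","side"):
    im=vision.snapshot(c); cv2.imwrite(f"pics/{c}1.png",im[:,:,::-1])
    for n in ("basket","basket_grip","bridge_a","grille_center","start_top","stop_top","sander","glue","block"):
        try:
            for d in models.mark_of(n,c)[:5]: print(c,n,[round(float(v),3) for v in d["at"]],round(float(d["score"]),2))
        except Exception as e: print(c,n,e)
print(telemetry.current_t(),telemetry.current_tool_rot(),r.nose_length)
E
```

```text
pics
top basket [0.451, -0.337, -0.001] 0.61
top basket_grip [0.446, -0.34, 0.122] 0.79
top bridge_a [0.467, -0.297, 0.009] 0.89
top bridge_a [0.54, -0.563, 0.002] 0.78
top bridge_a [0.435, -0.383, 0.004] 0.68
top bridge_a [0.459, -0.342, 0.002] 0.6
top grille_center [0.49, -0.029, 0.007] 0.59
top start_top [0.516, 0.356, 0.078] 0.58
top stop_top [0.48, 0.305, 0.076] 0.61
top stop_top [0.468, -0.296, 0.006] 0.46
top sander [0.78, -0.051, -0.004] 0.97
top glue [0.71, -0.294, 0.0] 0.76
top block [0.721, 0.318, 0.001] 0.59
side basket [0.449, -0.338, -0.002] 0.74
side basket_grip [0.454, -0.344, 0.12] 0.7
side bridge_a [0.467, -0.297, 0.002] 0.98
side bridge_a [0.538, -0.561, -0.005] 0.83
side bridge_a [0.439, -0.38, 0.005] 0.81
side bridge_a [0.455, -0.345, 0.006] 0.55
side grille_center [0.495, -0.031, 0.001] 0.71
side start_top [0.514, 0.355, 0.078] 0.42
side stop_top [0.48, 0.307, 0.076] 0.49
side sander [0.714, -0.295, -0.001] 0.6
side sander [0.779, -0.046, 0.001] 0.58
side glue [0.714, -0.293, -0.0] 0.83
side glue [0.465, -0.301, 0.004] 0.16
side block [0.72, 0.315, 0.002] 0.59
1.0 [-1.62545719e-05  8.13886222e-01  5.81024281e-01  4.27482152e-05] 0.025
```

View pics/top1.png

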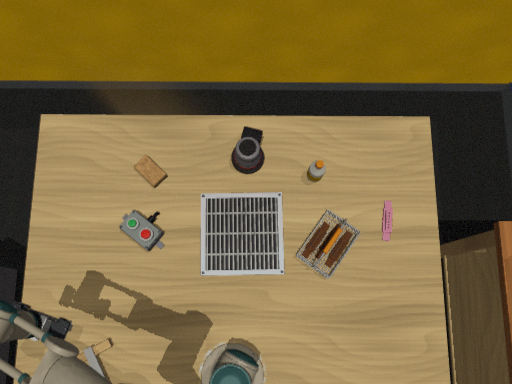

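View pics/side1.png

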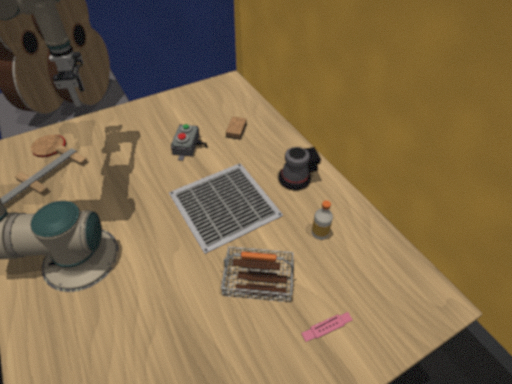

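Top view: START is green at (132,223) and red STOP is at (146,234). The basket is at (327,243) with its orange grip at (331,240). The pink bar at (388,220) is a bridge look-alike lying outside the basket, so I ignore it. Next I go above START with the fingers closed and look from close by.

```bash
python3 - <<'E'
from plant import r, vision, models, telemetry, gripper_to
import cv2
q=telemetry.current_tool_rot()
gripper_to(0.0)
r.move_to([0.515,0.355,0.20],q)
im=vision.snapshot("wrist"); cv2.imwrite("pics/w1.png",im[:,:,::-1])
for n in ("start_top","stop_top"):
    for d in models.mark_of(n,"wrist")[:3]: print(n,[round(float(v),4) for v in d["at"]],round(float(d["score"]),2))
    for d in models.boxes_of(n,"wrist")[:3]: print(n,"box",[round(float(v),4) for v in d["at"]],round(float(d["score"]),2))
print(telemetry.current_t(),telemetry.current_ee_pos(),telemetry.current_wrist_force())
c=vision.get_calibration("wrist");print(c)
# green / red blob centroids projected on z=.078
import numpy as np
from scipy.spatial.transform import Rotation as R
hsv=cv2.cvtColor(im,cv2.COLOR_RGB2HSV)
for nm,m in (("green",cv2.inRange(hsv,(45,110,50),(85,255,255))),("red",cv2.inRange(hsv,(0,150,80),(6,255,255))|cv2.inRange(hsv,(174,150,80),(180,255,255)))):
    k,_,st,ce=cv2.connectedComponentsWithStats(m)
    if k<2: continue
    i=1+np.argmax(st[1:,4]); u,v=ce[i]
    w,x,y,z=c["orientation"]; d=R.from_quat([x,y,z,w]).apply([(u-c["cx"])/c["fx"],(v-c["cy"])/c["fy"],1])
    p=np.array(c["position"]); print(nm,st[i],ce[i],p+d*(0.078-p[2])/d[2])
E
```

```text
start_top [0.5168, 0.355, 0.0798] 0.8
start_top box [0.516, 0.3592, 0.0776] 0.65
stop_top [0.4793, 0.31, 0.0782] 0.92
stop_top box [0.4752, 0.3081, 0.0759] 0.74
4.0833 [0.5142706  0.35586875 0.20022044] [0.30073542 0.3273372  0.10584168]
{'fx': 298.5689504012004, 'fy': 298.5689504012004, 'cx': 248.37289010646015, 'cy': 193.84007578206626, 'position': array([0.44500598, 0.37994096, 0.3556888 ]), 'orientation': array([0.10367174, 0.8067668 , 0.57688157, 0.07474729])}
green [236 181  28  28 613] [249.19249592 194.70309951] [0.51503274 0.35714658 0.078     ]
red [170 157  37  36 972] [188.01851852 174.6090535 ] [0.47772425 0.30876595 0.078     ]
```

View pics/w1.png

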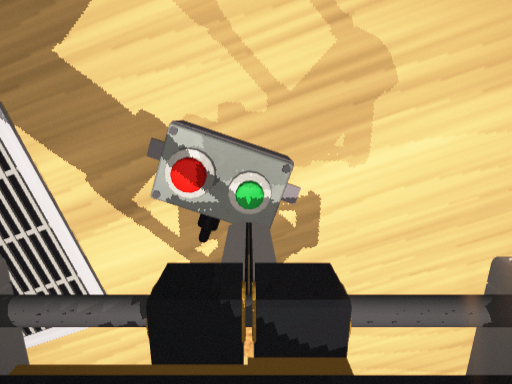

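The crop shows the green START cap at (249,195) and the red STOP at (188,174), 61 mm apart. START is at about (0.516, 0.356), so I press it now.

```bash
python3 - <<'E'
from plant import r, vision, models, telemetry, gripper_to
x,y=0.5157,0.3562
r.move_l([x,y,0.115],vel=0.15)
print(telemetry.current_ee_pos(),telemetry.current_wrist_force())
g=r.move_l([x,y,0.092],vel=0.02,guard=11)
r.hold(0.2)
print(g,telemetry.current_ee_pos(),telemetry.current_wrist_force())
r.move_l([x,y,0.14],vel=0.1); r.hold(0.2)
print(telemetry.current_ee_pos(),telemetry.current_wrist_force(),telemetry.current_t())
E
```

```text
[0.5162112  0.35658627 0.11565921] [0.40592785 0.31618687 0.72165993]
True [0.51569124 0.35618484 0.09725788] [-0.03371589 -0.73740795  6.11811254]
[0.51516368 0.35589823 0.1389933 ] [ 0.03365538  0.54731788 -0.22793771] 6.6583
```

```bash
cat > h.py <<'E'
import numpy as np
from scipy.spatial.transform import Rotation as R
def down(deg):  # tool pointing down, jaw axis at angle deg in world xy
    x,y,z,w=(R.from_euler('z',deg,degrees=True)*R.from_euler('x',180,degrees=True)).as_quat(); return np.array([w,x,y,z])
def ray(c,u,v,z0):
    w,x,y,z=c["orientation"]; d=R.from_quat([x,y,z,w]).apply([(u-c["cx"])/c["fx"],(v-c["cy"])/c["fy"],1])
    p=np.array(c["position"]); return p+d*(z0-p[2])/d[2]
E
python3 - <<'E'
from plant import r, vision, models, telemetry, gripper_to, inverse_kinematics
import cv2, numpy as np
from h import *
# second, firmer press to be sure it bottomed
x,y=0.5157,0.3562
r.move_l([x,y,0.112],vel=0.1)
g=r.move_l([x,y,0.092],vel=0.02,guard=16); r.hold(0.15)
print(g,telemetry.current_ee_pos(),telemetry.current_wrist_force())
r.move_l([x,y,0.25],vel=0.15)
gripper_to(0.09)
best=min((a for a in (58,-122) if inverse_kinematics([.45,-.34,.3],down(a)) is not None),key=lambda a:np.abs(inverse_kinematics([.45,-.34,.3],down(a))[5]))
print(best)
r.move_to([.45,-.34,.30],down(best)); r.hold(.2)
im=vision.snapshot("wrist"); cv2.imwrite("pics/w2.png",im[:,:,::-1])
c=vision.get_calibration("wrist")
for n in ("basket_grip","basket","bridge_a"):
    for d in models.mark_of(n,"wrist")[:4]: print(n,[round(float(v),4) for v in d["at"]],round(float(d["score"]),2))
hsv=cv2.cvtColor(im,cv2.COLOR_RGB2HSV)
m=cv2.inRange(hsv,(8,200,120),(18,255,255))
k,l,st,ce=cv2.connectedComponentsWithStats(m); i=1+np.argmax(st[1:,4]); print(st[i],ce[i])
pts=np.column_stack(np.nonzero(l==i))[:,::-1].astype(np.float32)
W=np.array([ray(c,u,v,0.13)[:2] for u,v in pts],np.float32)
(rc,sz,_)=rr=cv2.minAreaRect(W); b=cv2.boxPoints(rr); e=max((b[1]-b[0],b[2]-b[1]),key=np.linalg.norm)
print("grip",rc,sz,"yaw",np.degrees(np.arctan2(e[1],e[0])),telemetry.current_t(),telemetry.current_joints())
E
```

```text
True [0.51585119 0.35630147 0.09727099] [-0.99946612 -0.58233427  5.07855802]
-122
basket_grip [0.454, -0.3351, 0.123] 0.83
basket [0.4488, -0.339, 0.0018] 0.88
bridge_a [0.467, -0.2948, 0.0054] 0.94
bridge_a [0.4644, -0.3395, 0.0043] 0.88
bridge_a [0.4335, -0.3778, 0.0035] 0.68
bridge_a [0.542, -0.5587, 0.0021] 0.57
[ 238  138   18   88 1120] [246.56964286 180.89732143]
grip (0.4522837996482849, -0.33730122447013855) (0.016052599996328354, 0.09895043820142746) yaw -36.22665 13.475 [-7.70066784e-01  2.28848327e-01  1.40006950e+00  5.13334708e-06
  1.51268379e+00  1.35885442e+00]
```

View pics/w2.png

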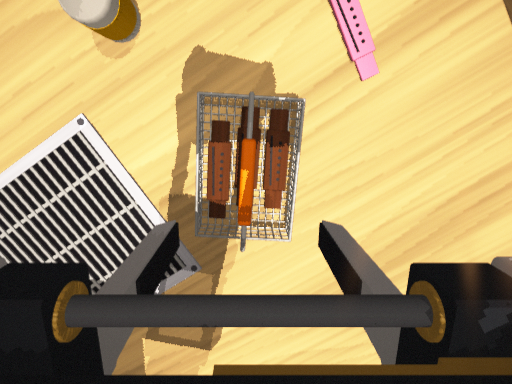

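The two presses stopped at the same height, with about 5.7 mm of travel and at least 5 N held, so START reached its stop. The wrist picture shows the orange grip at (246,181), with three dark bridges under it in the basket. The pink look-alike is off to the side at (357,40). The grip yaw is −36°, so I descend and grasp.

```bash
python3 - <<'E'
from plant import r, vision, models, telemetry, gripper_to
import cv2
from h import *
q=down(-126.2); x,y=0.4525,-0.337
r.move_to([x,y,.22],q)
r.move_l([x,y,.126],vel=0.08,guard=8)
print(telemetry.current_ee_pos())
gripper_to(0.0,f_grip=40); print("open",telemetry.current_opening(),telemetry.current_wrist_force())
r.move_l([x,y,.18],vel=0.05); r.hold(.3)
print("open",telemetry.current_opening(),telemetry.current_wrist_force(),telemetry.current_torque(),telemetry.current_t())
im=vision.snapshot("side"); cv2.imwrite("pics/s2.png",cv2.resize(im[180:340,160:370,::-1],None,fx=3,fy=3))
E
```

```text
[ 0.45284669 -0.33731462  0.12656113]
open 0.01596848667239146 [-0.54027266 -0.91887581 -1.20772725]
open 0.01571949183527675 [-1.02709654  0.42972592 -3.07512664] [ 0.02873244  0.12660101 -0.0308969 ] 17.875
```

View pics/s2.png

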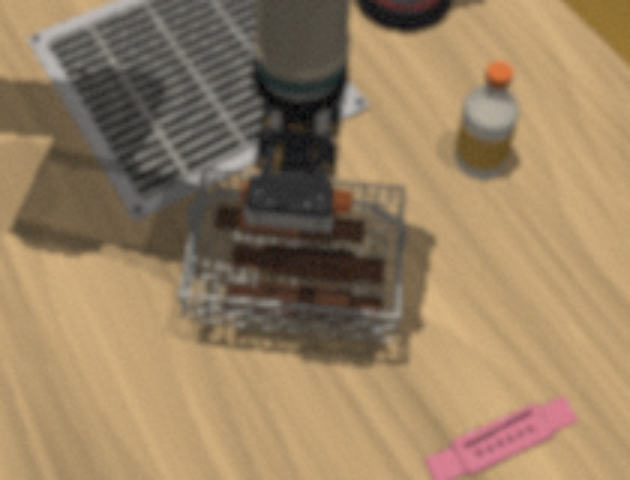

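The basket hangs level in the gripper with its three bridges inside (crop about (295,260)). The opening is 15.8 mm, which matches the 16 mm grip. Next I carry it over the grille.

```bash
python3 - <<'E'
from plant import r, vision, models, telemetry, gripper_to
import cv2
r.move_l([0.4525,-0.337,.257],vel=0.08)
r.move_l([0.4925,-0.030,.257],vel=0.1); r.hold(1.0)
print("open",telemetry.current_opening(),telemetry.current_ee_pos(),telemetry.current_wrist_force(),telemetry.current_t())
ims=[vision.snapshot(c) for c in("side","top")]
for c in ("side","top"):
    for n in ("basket","bridge_a","grille_center","sander","glue","block"):
        for d in models.mark_of(n,c)[:4]: print(c,n,[round(float(v),3) for v in d["at"]],round(float(d["score"]),2))
a=cv2.resize(ims[0][80:280,130:350],(440,400)); b=cv2.resize(ims[1][120:300,140:320],(360,360)); b=cv2.copyMakeBorder(b,0,40,0,0,cv2.BORDER_CONSTANT)
cv2.imwrite("pics/f.png",cv2.hconcat([a,b])[:,:,::-1])
E
```

```text
open 0.01568210105323393 [ 0.49250981 -0.02999025  0.2570184 ] [ 0.37073517  0.07171312 -3.68246145] 23.2917
side basket [0.489, -0.033, 0.129] 0.66
side bridge_a [0.498, -0.037, 0.137] 0.86
side bridge_a [0.507, 0.01, 0.135] 0.74
side bridge_a [0.539, -0.562, -0.003] 0.6
side bridge_a [0.477, -0.073, 0.138] 0.52
side grille_center [0.495, -0.029, 0.004] 0.74
side grille_center [0.72, 0.314, 0.004] 0.28
side sander [0.506, 0.009, 0.136] 0.71
side sander [0.78, -0.044, -0.002] 0.68
side glue [0.714, -0.293, -0.002] 0.61
side block [0.508, 0.006, 0.134] 0.56
top basket [0.491, -0.029, 0.134] 0.61
top bridge_a [0.509, 0.011, 0.138] 0.69
top bridge_a [0.474, -0.073, 0.134] 0.63
top bridge_a [0.54, -0.56, 0.002] 0.56
top bridge_a [0.501, -0.038, 0.132] 0.48
top grille_center [0.488, -0.028, 0.003] 0.74
top sander [0.774, -0.049, -0.002] 0.79
top glue [0.709, -0.294, -0.002] 0.83
top block [0.723, 0.317, -0.001] 0.93
```

View pics/f.png

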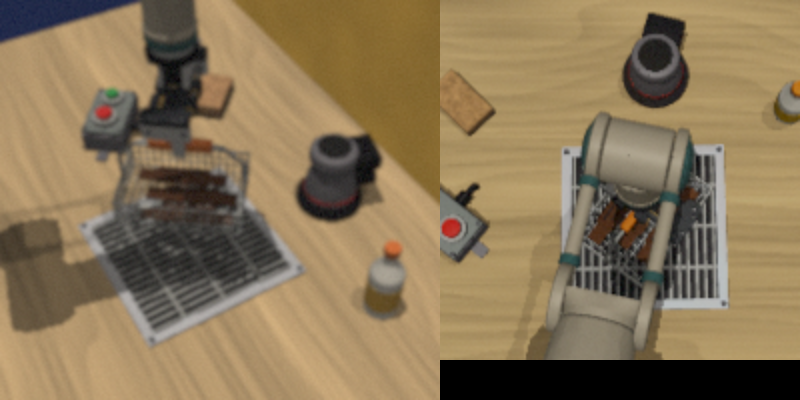

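The basket is level over the middle of the grille (side crop about (185,185)). All three bridges are in it and the other items are untouched, so I hand in.

```bash
python3 -c "
from plant import r
r.sign_off()"
```

```text
the job is handed in; nothing more can be done
```

I pressed and released the green START button, then picked the basket up by its orange grip. I held it level and still over the middle of the grille and handed the job in after about 24 s; no verdict is reported.

- **START:** I pressed it twice, the second time to be sure. Both presses stopped at the same height, about 5.7 mm of travel by the arm's own position. About 5–6 N was still held afterwards, which is close to the 5 N needed for fully down. I judged this from force and position only and did not look at the button while it was down.
- **STOP:** The fingers stayed about 60 mm from the red button.
- **Basket position:** The last network reading put its centre about 7 mm or less from the grille's centre. Its underside was at a height of about 0.129–0.134 m, roughly 12.5 cm above the grille.
- **Grip and contents:** The fingers stood at 15.7 mm on the 16 mm grip. All three bridges were seen in the basket.
- **Other items:** The sander, glue bottle and sanding block read within about 6 mm of where they started, which is near the networks' own error. The pink look-alike bridge was not touched.
- **Disagreements:** In the last side view the networks also reported a "sander" and a "block" at one of the bridges in the basket. I took these as false, because the top view showed both in their usual places. The side view found no block at its own place, but the picture shows it there.

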